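Clamp a mounted stone cast in the spring-jaw model holder

TASK

Clamp the stone cast on its grey base plate in the model holder, ready for trimming: push one end of the plate into the sprung jaw, lower the other end past the lip of the fixed jaw, and ease the plate back so that the spring seats it level and squarely in both grooves; then let go. Do it gently - never strain the holder or let the plate snap across - and leave the other things on the bench where they are.

Things in the scene. Friction and masses are not known exactly. Their poses are not given: they have to be found in the camera images.
- model: White stone arch cast glued on a grey plastic base plate, about 150 g. Plate 90 mm long (x), 56 wide (y), 8 thick, alike either way round. Origin: bench level under its centre, z up through the cast. Four rubber feet 3 mm high, so the plate spans 3 to 11 mm above the origin. The cast and its plaster bed cover the middle 74 x 52 mm and rise to 44 mm above the origin.
- plate_mid (a point): Centre of the plate's thickness, 7 mm above the model's origin. Grip the plate here: across its 56 mm width, at the middle of its length; its edges stand clear of the cast by 2 mm or more. Axes as the model's.
- holder: Spring-jaw model holder, fixed: grey foot 210 x 86 mm, on it an aluminium head with two V-grooved jaws 44 mm wide facing each other along x. Origin on the bench; foot from x -95 to +115 mm. x points from fixed to sprung jaw (the one with two coil springs), z up. The head is locked anywhere within 15 mm either way along x of its mid place; WHERE IS NOT MEASURED: feel or look for it.
- fixed_seat_mid (a point): Point of the foot, 66 mm above the bench, x -45 mm: the plate end's seat in the fixed jaw IF the head is at mid place; add the head's unknown offset in x. Grooves run along y, centre line 66 mm high, 13.4 mm wide at the mouth, closing at 30 degrees a side; the 8 mm plate edge wedges 4.7 mm inside the mouth. Lips reach 8.7 mm above and below the centre line; the jaw is 16 mm thick.
- sprung_seat_mid (a point): Same for the free sprung jaw, x +41 mm. It yields in +x up to 13 mm to a hard stop: 2 N to start it, 0.6 N per mm, 9.8 N at the stop. The level plate clears the fixed lip once it is pushed in over 9 mm; seated, the plate keeps it in by 4 mm (4.4 N). Rods up to 42 mm, saddles at the jaws up to 48 mm high. A push over 15 N (30 N summed over a groove's two flanks) strains the holder.
- bur_block: aluminium block of burs, 28 x 70 x 49 mm, origin under its centre; leave alone
- arch_cast: loose tan stone cast of an arch without a plate, 51 x 66 x 26 mm, origin under its centre; leave alone
- putty_key: grey lump of silicone putty, 38 x 57 x 40 mm, origin under its centre; leave alone
- plaster_spatula: spatula with a wooden handle, 198 mm long, origin under its centre; leave alone
- specimen_jar: glass jar with a white lid, 101 mm across and 72 mm high, origin under its centre; leave alone
- monomer_dropper: brown dropper bottle, 33 mm across and 102 mm high, origin under its centre; leave alone
There are look-alikes about, which are no part of the job. There is more than one size of the model; the job needs the larger.

How it is judged (in metres and radians):
At the end, for the whole second after the job is handed in: The plate rests, let go, in both V grooves, clamped by the spring (over 3 N): mid-plane within 2 mm of the groove line, level within 2.5 degrees, square within 4 degrees, within 7 mm of the middle of the jaws' width and 20 mm of the holder's origin along x (z of model in the frame of holder between 0.057 and 0.061 m and angle between model's own z axis and vertical below 0.045 rad and x of model in the frame of holder between -0.02 and 0.02 m and y of model in the frame of holder between -0.007 and 0.007 m and angle between the x axis of model and the x axis of holder, either way round below 0.07 rad and contact force between model and holder above 3 N and linear speed of model below 0.01 m/s); the robot touches nothing.
It fails at once if The holder was strained: more than 30 N between the mounted cast and the holder, summed over the flanks of the grooves (a push of about 15 N) (contact force between model and holder above 30 N).
It fails at once if The plate was let snap across between the jaws: faster than 0.2 m/s while touching the holder (contact force between model and holder above 0.5 N and linear speed of model above 0.2 m/s).
It fails at once if The gripper or arm pushed on the holder with more than 10 N (contact force between the arm and holder above 10 N).
It fails at once if The mounted cast was tipped over (angle between model's own z axis and vertical above 0.9 rad).
It fails at once if A bystander was moved by more than 20 mm (distance of any of bur_block, arch_cast, putty_key, plaster_spatula, specimen_jar, monomer_dropper from where it was at the start of the episode above 0.02 m).
It also fails if it takes over 61 s, if anything falls off the work surface, if the arm or the gripper's body presses on something with over 40 N, if the wrist force passes 120 N, or if a joint passes its speed limit or range.

ROBOT

A 6-joint arm with a two-finger parallel gripper is mounted at the origin on a cart in front of the work surface, level with it; the furniture and walls round the work are solid. World frame = base frame: x ahead of the robot, y to its left, z up, the work surface at z = 0. Lengths are in m, angles in degrees, forces in N, time in s.
With the tool pointing down it reaches from about 0.35 to 0.875 m from the base axis. Payload 4.2 kg.
Tool frame: the origin (TCP) lies midway between the tips of the shut fingers; the grasp point (between the pads) lies 19 mm behind it; z points along the fingers, y is the line along which they close (so a half turn about z gives the same grasp; the last joint's range is limited). The gripper opens to 87 mm and grips with 3 to 60 N. Pads are 19 mm wide; open, the fingers measure 117 mm over their backs; the gripper's body (75 mm by 190 mm) begins 51 mm behind the grasp point.
Start: joints at [-61.158, 22.042, 0.453, 0, -68.411, -14.817], TCP at [0.151, -0.606, 0.223] pointing down, gripper open.
Joint ranges: [-179.83, 179.83], [-69.29, 118.12], [-61.27, 80.66], [-181.25, 117.63], [-171.15, -9.14], [-177.46, 177.46]. Speed limits (degrees/s): [159.86, 159.86, 180, 180, 180, 180].

INTERFACE

Orientations are given as a 3x3 rotation matrix whose columns are the frame's x, y, z axes.
In Python, from station import bot gives the robot as it stands. Calls block until the motion is done:
- bot.reach(position, orientation): joint-space move of the TCP to a pose.
- bot.move_linear(position, attitude=None, max_speed=0.15): straight line of the TCP; attitude=None keeps the orientation; max_speed is the mean speed in m/s.
- bot.move_joints(angles): joint-space move.
- bot.grip(opening, newtons=None): opening from 0.0 (shut) to 1.0 (fully open); newtons is the grip in N (None keeps the last); returns when the fingers have stopped.
- bot.sleep(seconds).
- bot.solve_ik(position, orientation): joint angles nearest the present ones, or None.
- bot.get_state(): the state.
- bot.snapshot(name): name is "scene" or "top" or "wrist"; returns the picture (420x560x3 uint8, red, green, blue); there is no depth.
- bot.calibration(name): a dict with "K" (3x3 intrinsics, pixels), "R" (3x3) and "t" (3): a world point X has camera coordinates R X + t; the wrist camera has in their place "mount" (4x4, takes a point from camera to tool coordinates, whose origin is the TCP and whose axes are the flange's). Camera axes: x right, y down, z forward; pixel columns grow to the right and rows downward; lengths in m; the calibration is good to about 2 mm. A picture is of the moment at which its call begins: read the wrist's pose just before it. calibration takes no time and is no camera call.
A pose or a line that the arm cannot do raises bot.IKError and nothing moves.
- bot.close_job(): hands the job in; it is judged then, once.
Trained networks look in the newest picture that a camera, given by its name, has taken for a name from the list of things; names that differ only in an ending like _2 or _b are one class to them, and where a whole thing is asked for, a point or a joint stands for the part that bears it (a point fixed in the world has none). Each returns a list of dicts, best first, with "conf" (0 to 1); they miss things now and then, are a little off and sometimes report something else, mostly with a low value. They report only what shows in the picture. A call takes as long as a camera call. They do not tell look-alikes from the thing itself.
- bot.silhouettes(camera, target): "mask" (420x560 bool, what is visible of it) and "extent" ([left, top, width, height] in pixels, round what is visible of it).
The state is a dict: "t": time; "joint_pos": joint angles; "joint_vel": joint speeds; "joint_efforts": joint torques, N m; "tcp_pos": TCP position; "tcp_rot": TCP orientation; "force": force on the tool from outside, world axes, zero at the start; "moment": the same for the moment, N m; "gripper_width": opening from 0.0 (shut) to 1.0 (fully open); "gripper_force": force on a finger pad.
Only numpy, scipy, OpenCV 4.12 (cv2) and the standard library are available. Lean on these libraries where they do the work, as an engineer would, in place of code of your own. Each camera call takes 0.05 s, during which the arm holds its last target. There are 200 camera calls.

## Working session

There is one attempt and no reset: what is moved stays moved. The work goes in short steps, each a Python script; the robot and the scene stay as the last script left them, time stands still between calls to the robot, and variables do not carry over. Pictures are saved under pics/ and viewed, at most 10 in all, crops included, and the job is handed in when it is done.

```bash
mkdir -p pics; ls; python3 - <<'E'
from station import bot
import cv2,numpy as np
for n in ("top","scene"):
    im=bot.snapshot(n); cv2.imwrite(f"pics/{n}.png",im[:,:,::-1])
    c=bot.calibration(n); print(n,np.round(c["K"],1).tolist(),np.round(c["R"],4).tolist(),np.round(c["t"],4).tolist())
    for t in ("model","holder"):
        for d in bot.silhouettes(n,t): print(t,round(d["conf"],2),d["extent"],int(d["mask"].sum()))
print(bot.calibration("wrist"));print(bot.get_state())
a=[cv2.imread(f"pics/{n}.png") for n in("top","scene")]
E
```

```text
pics
top [[543.2, 0.0, 279.2], [0.0, 543.2, 216.2], [0.0, 0.0, 1.0]] [[0.0225, -0.9997, -0.0005], [-0.9969, -0.0224, -0.076], [0.0759, 0.0022, -0.9971]] [-0.0683, 0.5883, 1.2611]
model 0.74 [329.0, 256.2, 39.9, 33.7] 860
model 0.59 [276.5, 266.0, 17.9, 28.7] 411
holder 0.82 [199.4, 206.3, 90.5, 47.8] 3208
scene [[409.9, 0.0, 277.2], [0.0, 409.9, 205.9], [0.0, 0.0, 1.0]] [[-0.8811, -0.4727, -0.0144], [-0.276, 0.5388, -0.796], [0.384, -0.6974, -0.6052]] [0.4713, 0.2503, 0.8166]
model 0.71 [312.4, 230.5, 23.5, 19.6] 312
model 0.6 [328.5, 187.2, 21.7, 28.7] 509
model 0.16 [228.7, 209.5, 62.9, 72.7] 2529
holder 0.58 [230.0, 210.6, 64.9, 74.2] 2501
holder 0.52 [329.2, 190.8, 23.1, 24.1] 504
{'K': array([[300.33670815,   0.        , 273.57723404],
       [  0.        , 300.33670815, 212.62728785],
       [  0.        ,   0.        ,   1.        ]]), 'mount': array([[ 1.59647444e-04, -9.61829220e-01, -2.73650371e-01,
         7.41233434e-02],
       [ 9.99999359e-01,  4.60194185e-04, -1.03409643e-03,
         2.94581291e-04],
       [ 1.12055648e-03, -2.73650031e-01,  9.61828678e-01,
       
[... 212 characters left out ...]
-6.84117423e+01, -1.48122939e+01]), 'joint_vel': array([-0.07618199, -0.11975736,  0.16410464,  0.01922964,  0.03418192,
       -0.02157894]), 'joint_efforts': array([-3.48096510e-04, -3.90041399e+01,  1.87244475e+01,  4.21571776e+00,
        1.29174933e-02, -1.30461131e-04]), 'tcp_pos': array([ 0.15143871, -0.60616016,  0.22217843]), 'tcp_rot': array([[-9.70181254e-01, -2.42380434e-01, -2.41963511e-04],
       [-2.42380547e-01,  9.70180995e-01,  7.11726372e-04],
       [ 6.22398532e-05,  7.49150833e-04, -9.99999717e-01]]), 'force': array([0.74750334, 0.6510371 , 1.65548419]), 'moment': array([-0.01599649, -0.08490598,  0.00835219]), 'gripper_force': 0.0, 'gripper_width': 0.9969164444947036}
```

View pics/top.png

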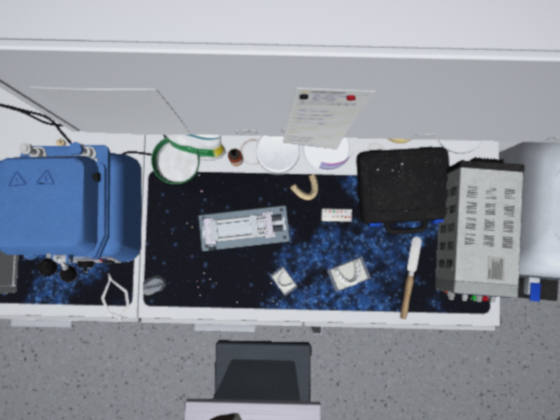

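View pics/scene.png

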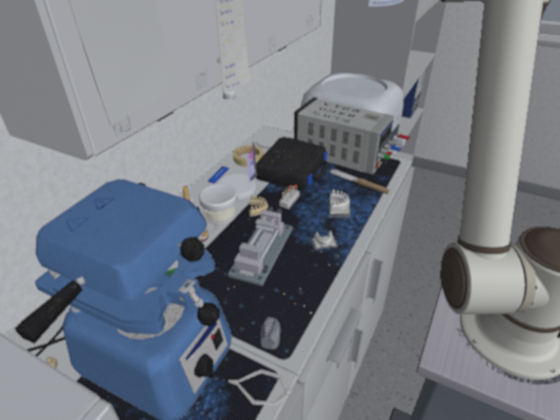

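The top view shows three look-alikes: a large plated cast at (349,273), a small plated cast at (285,280), and the loose tan arch at (306,187). The large one at (349,273) fits the description. The holder is at (244,228), with the head's block at about (275,222). Next I'll measure the poses and take close-ups with the wrist camera.

```bash
cat > h.py <<'E'
from station import bot
import cv2,numpy as np
def cam(n,st=None):
    c=bot.calibration(n)
    if n!="wrist": return c["K"],np.array(c["R"]),np.array(c["t"])
    M=c["mount"]; Rw=st["tcp_rot"]@M[:3,:3]; p=st["tcp_rot"]@M[:3,3]+st["tcp_pos"]
    return c["K"],Rw.T,-Rw.T@p
def px2w(C,uv,z):
    K,R,t=C; uv=np.atleast_2d(uv).astype(float)
    d=(np.linalg.inv(K)@np.c_[uv,np.ones(len(uv))].T).T@R; o=-R.T@t
    return o+d*((z-o[2])/d[:,2])[:,None]
def w2px(C,X):
    K,R,t=C; q=(K@(R@np.atleast_2d(X).T+t[:,None])).T; return q[:,:2]/q[:,2:]
def down(yaw): # tool x axis heading yaw (deg), z down
    a=np.radians(yaw);c,s=np.cos(a),np.sin(a)
    return np.array([[c,s,0],[s,-c,0],[0,0,-1.]])
E
python3 - <<'E'
from h import *
C=cam("top"); bot.snapshot("top")
for t in("model","holder","bur_block","arch_cast","putty_key","plaster_spatula","specimen_jar","monomer_dropper"):
    for d in bot.silhouettes("top",t):
        m=d["mask"].astype(np.uint8); v,u=np.nonzero(m)
        w=px2w(C,np.c_[u,v],0.01 if t!="holder" else .02)[:,:2].astype(np.float32)
        r=cv2.minAreaRect(w); print(t,round(d["conf"],2),np.round(r[0],3),np.round(r[1],3),round(r[2],1))
E
```

```text
model 0.8 [ 0.438 -0.07 ] [0.061 0.039] 38.3
model 0.59 [ 0.456 -0.223] [0.058 0.09 ] 23.0
holder 0.76 [0.56  0.028] [0.089 0.21 ] 7.9
bur_block 0.63 [ 0.597 -0.191] [0.033 0.072] 0.7
arch_cast 0.67 [ 0.657 -0.121] [0.05  0.064] 32.9
putty_key 0.77 [0.422 0.238] [0.034 0.054] 23.1
putty_key 0.25 [ 0.658 -0.122] [0.051 0.065] 33.4
plaster_spatula 0.91 [ 0.453 -0.367] [0.022 0.194] 79.5
specimen_jar 0.77 [ 0.736 -0.049] [0.092 0.101] 1.3
monomer_dropper 0.65 [0.731 0.053] [0.039 0.036] 1.6
```

```bash
python3 - <<'E'
from h import *
for y in (113,-67):
    for p in ([.456,-.223,.02],[.56,.028,.25]): 
        q=bot.solve_ik(p,down(y if p[0]<.5 else y-15)); print(y,None if q is None else np.round(q))
y=-67 if bot.solve_ik([.456,-.223,.25],down(-67)) is not None else 113
def look(p,yaw,n):
    bot.reach(p,down(yaw)); bot.sleep(.3); s=bot.get_state(); im=bot.snapshot("wrist")
    cv2.imwrite(f"pics/{n}.png",im[:,:,::-1]); np.savez(f"pics/{n}.npz",tcp_rot=s["tcp_rot"],tcp_pos=s["tcp_pos"]); print(n,yaw,s["tcp_pos"],s["t"],s["force"])
    return cam("wrist",s)
q=min((113,-67),key=lambda a:np.abs(bot.solve_ik([.456,-.223,.2],down(a))-bot.get_state()["joint_pos"]).max() if bot.solve_ik([.456,-.223,.2],down(a)) is not None else 1e9)
C=look([.456,-.223,.2],q,"wm")
for d in bot.silhouettes("wrist","model"):
    v,u=np.nonzero(d["mask"]); w=px2w(C,np.c_[u,v],.011)[:,:2].astype(np.float32); r=cv2.minAreaRect(w); print(d["conf"],d["extent"],r)
C=look([.56,.028,.25],q-15,"wh")
for d in bot.silhouettes("wrist","holder"):
    v,u=np.nonzero(d["mask"]); w=px2w(C,np.c_[u,v],.0)[:,:2].astype(np.float32); r=cv2.minAreaRect(w); print(d["conf"],d["extent"],r)
E
```

```text
113 [  -8.   25.  -30.   -0.  -35. -149.]
113 [ 19.  15.  -6.   0. -69. 169.]
-67 [ -8.  25. -30.   0. -35.  31.]
-67 [ 19.  15.  -6.   0. -69. -11.]
wm -67 [ 0.45581708 -0.22345367  0.19994435] 2.8333 [0.5617088  0.10688214 0.06603951]
0.84 [222.6, 305.8, 44.1, 16.5] ((0.42845237255096436, -0.05592874810099602), (0.06129937246441841, 0.026161624118685722), 22.916091918945312)
0.69 [247.1, 157.5, 50.3, 69.9] ((0.45678916573524475, -0.2198614478111267), (0.056572120636701584, 0.09008931368589401), 22.94854164123535)
wh -82 [0.559857   0.02710614 0.24994271] 4.3083 [ 0.43214106 -0.11196022 -0.40259191]
0.59 [240.2, 106.3, 70.8, 155.3] ((0.5592148303985596, 0.032931193709373474), (0.09308547526597977, 0.21849361062049866), 9.291528701782227)
```

View pics/wm.png

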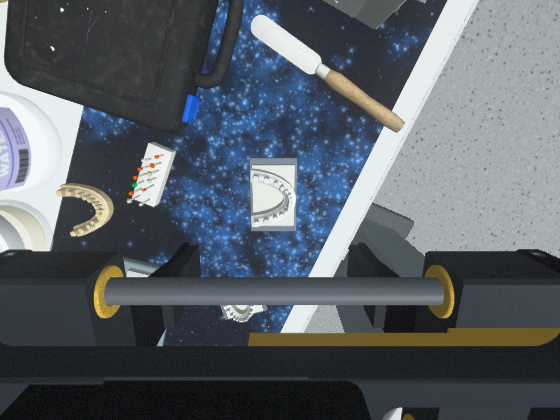

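View pics/wh.png

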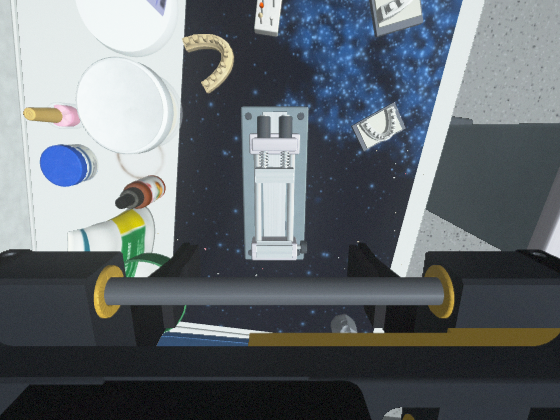

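The close view confirms the large plated cast at (273,195): plate ends are visible at rows 160 and 229, and the size measures 90x57 mm. In the holder view, the springs are at (275,158), the sprung jaw is at (275,175) and the fixed jaw is at (273,250). So holder +x points up in the image, heading about -82°. I'll move closer for an accurate head position.

```bash
python3 - <<'E'
from h import *
a=np.radians(-82); e=np.array([np.cos(a),np.sin(a)])
p=np.array([.56,.028])-.085*e
bot.reach([*p,.17],down(-82)); bot.sleep(.3); s=bot.get_state(); im=bot.snapshot("wrist")
np.savez("pics/w2.npz",tcp_rot=s["tcp_rot"],tcp_pos=s["tcp_pos"])
cv2.imwrite("pics/w2full.png",im[:,:,::-1])
print(s["tcp_pos"],s["t"])
c=im[0:250,180:380,::-1]; cv2.imwrite("pics/w2.png",cv2.resize(c,None,fx=2.4,fy=2.4,interpolation=cv2.INTER_CUBIC))
C=cam("wrist",s)
for d in bot.silhouettes("wrist","holder"):
    v,u=np.nonzero(d["mask"]); w=px2w(C,np.c_[u,v],.0)[:,:2].astype(np.float32); print(d["conf"],d["extent"],cv2.minAreaRect(w))
E
```

```text
[0.54876584 0.11162108 0.17102201] 5.25
0.81 [228.6, 0.0, 95.6, 220.7] ((0.5582232475280762, 0.029267579317092896), (0.0948043242096901, 0.21789875626564026), 7.965163230895996)
```

View pics/w2.png

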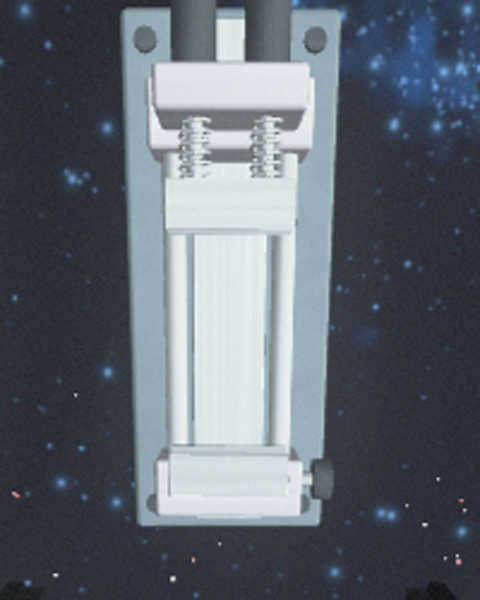

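```bash
cat >> h.py <<'E'
def load(n):
    z=np.load(f"pics/{n}.npz"); return cam("wrist",dict(tcp_rot=z["tcp_rot"],tcp_pos=z["tcp_pos"]))
E
python3 - <<'E'
from h import *
C=load("w2"); f=lambda a:np.array(a)/2.4+[180,0]
print("cam",-C[1].T@C[2])
for h in (.008,.012,.016):
    q=px2w(C,f([[123,10],[338,10],[137,525],[320,525]]),h)[:,:2]
    print(h,np.linalg.norm(q[0]-q[1]),np.linalg.norm(q[2]-q[3]),np.linalg.norm(q[0]-q[2]),np.linalg.norm(q[1]-q[3]))
    d=(q[0]+q[1]-q[2]-q[3])/2; print(" yaw",np.degrees(np.arctan2(d[1],d[0])), "centre",q.mean(0), "origin",q.mean(0)-.01*d/np.linalg.norm(d))
    e=d/np.linalg.norm(d); o=q.mean(0)-.01*e; n=np.array([-e[1],e[0]])
    for r in (447,456,497,225,235,180):
        w=px2w(C,f([[232,r]]),.0747)[0,:2]-o; print("  row",r,np.round(1000*(w@e),1),np.round(1000*(w@n),1))
    for r,c in ((470,168),(470,297),(205,166),(205,296)):
        w=px2w(C,f([[c,r]]),.0747)[0,:2]-o; print("  y",c,np.round(1000*(w@n),1))
im=cv2.imread("pics/w2full.png").astype(int)
print(im[180:225,275].tolist()); print(im[70:102,275].tolist())
E
```

```text
cam [0.55977479 0.03757751 0.33193037]
0.008 0.08388406943572597 0.08600474186593046 0.21017746823615813 0.2100981019663066
 yaw -82.18615741166133 centre [0.5589483  0.03172544] origin [0.55758875 0.04163259]
  row 447 -45.1 -0.8
  row 456 -48.4 -0.8
  row 497 -63.8 -0.9
  row 225 30.0 -0.5
  row 235 26.9 -0.5
  row 180 43.8 -0.4
  y 168 22.5
  y 297 -24.6
  y 166 21.4
  y 296 -21.6
0.012 0.08284824103772932 0.08494272669920842 0.20758212693139616 0.20750374070265026
 yaw -82.18615741166137 centre [0.55895851 0.0317977 ] origin [0.55759896 0.04170485]
  row 447 -45.0 -0.9
  row 456 -48.3 -0.9
  row 497 -63.7 -0.9
  row 225 30.1 -0.5
  row 235 27.0 -0.5
  row 180 43.9 -0.4
  y 168 22.5
  y 297 -24.6
  y 166 21.4
  y 296 -21.6
0.016 0.08181241263973267 0.08388071153248639 0.20498678562663425 0.20490937943899398
 yaw -82.18615741166136 centre [0.55896871 0.03186996] origin [0.55760916 0.04177711]
  row 447 -44.9 -0.9
  row 456 -48.2 -0.9
  row 497 -63.7 -1.0
  row 225 30.2 -0.5
  row 235 27.0 -0.5
  row 180 44.0 -0.4
  y 168 22.5
  y 297 -24.6
  y 166 21.4
  y 296 -21.6
[[234, 231, 223
[... 577 characters left out ...]
5], [213, 208, 195], [180, 172, 152], [176, 167, 146], [159, 151, 132], [82, 75, 68], [65, 58, 54], [66, 58, 54], [66, 59, 56], [69, 59, 57], [63, 57, 50]]
[[236, 234, 226], [236, 232, 226], [234, 232, 224], [236, 233, 225], [233, 231, 223], [232, 229, 222], [230, 226, 219], [229, 226, 220], [227, 224, 218], [230, 228, 220], [231, 229, 221], [234, 231, 223], [234, 232, 224], [235, 232, 225], [233, 230, 222], [231, 229, 221], [228, 225, 217], [231, 227, 220], [234, 231, 222], [235, 232, 223], [233, 230, 223], [231, 228, 220], [230, 227, 219], [229, 227, 220], [229, 227, 219], [196, 192, 180], [208, 203, 191], [210, 205, 194], [233, 231, 223], [235, 232, 225], [235, 233, 225], [236, 234, 225]]
```

The jaw edges sit at -48 and +29 mm. That gives a 77 mm gap against the expected 76.6 mm, and a jaw thickness of 16 mm as specified, so the head offset is about -7.5 mm. Next I'll view the model from directly above.

```bash
python3 - <<'E'
from h import *
a=np.radians(-67); e=np.array([np.cos(a),np.sin(a)])
p=np.array([.4565,-.2215])-.076*e
bot.reach([*p,.17],down(-67)); bot.sleep(.3); s=bot.get_state(); im=bot.snapshot("wrist")
np.savez("pics/w3.npz",tcp_rot=s["tcp_rot"],tcp_pos=s["tcp_pos"]); C=cam("wrist",s)
ds=[d for d in bot.silhouettes("wrist","model")]
for d in ds:
    v,u=np.nonzero(d["mask"]); w=px2w(C,np.c_[u,v],.011)[:,:2].astype(np.float32); r=cv2.minAreaRect(w); print(round(d["conf"],2),d["extent"],np.round(r[0],4),np.round(r[1],4),r[2])
    print(cv2.minAreaRect(np.c_[u,v].astype(np.float32)))
print(s["t"],-C[1].T@C[2])
cv2.imwrite("pics/w3.png",cv2.resize(im[40:220,180:380,::-1],None,fx=3,fy=3,interpolation=cv2.INTER_CUBIC))
E
```

```text
0.98 [211.7, 238.5, 56.1, 35.8] [ 0.4361 -0.0683] [0.0607 0.0429] 36.81106948852539
((238.73533630371094, 259.44122314453125), (34.68259048461914, 52.63022994995117), 75.96376037597656)
0.69 [245.2, 81.2, 59.8, 89.0] [ 0.4562 -0.2197] [0.0575 0.0886] 23.082691192626953
((274.5, 126.0), (90.0, 57.0), 90.0)
6.7667 [ 0.45764422 -0.2196121   0.33084176]
```

View pics/w3.png

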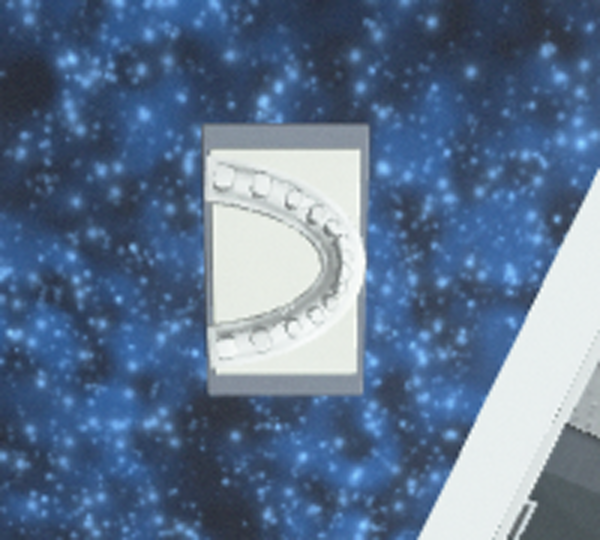

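The plate corners in the 3x crop are at (203,125), (369,125), (209,394) and (361,394). I'll compute the pose from these and grasp.

```bash
python3 - <<'E'
from h import *
C=load("w3"); q=px2w(C,np.array([[203,125],[369,125],[209,394],[361,394]])/3+[180,40],.011)[:,:2]
c=q.mean(0); d=(q[0]+q[1]-q[2]-q[3])/2; yaw=np.degrees(np.arctan2(d[1],d[0]))
print(c,yaw,np.linalg.norm(d),np.linalg.norm(q[0]-q[1]),np.linalg.norm(q[2]-q[3]))
assert abs(np.linalg.norm(d)-.09)<.004 and abs(yaw+67)<3
R=down(yaw)
bot.reach([*c,.08],R); bot.move_linear([*c,.004],R,.06); 
s=bot.get_state(); print(s["tcp_pos"],s["force"])
bot.move_linear([*c,.002],R,.02); s=bot.get_state(); print(s["tcp_pos"],s["force"])
bot.grip(0.0,40); s=bot.get_state(); print(s["t"],s["tcp_pos"],s["force"],s["gripper_width"]*87,s["gripper_force"])
bot.move_linear([*c,.15],R,.08); bot.sleep(.3); s=bot.get_state(); print(s["t"],s["tcp_pos"],s["force"],s["moment"],s["gripper_width"]*87,s["gripper_force"])
E
```

```text
[ 0.45544713 -0.21946353] -67.06430398219497 0.08837122422267268 0.05450598661688696 0.0539856076270375
[ 0.45578406 -0.21953299  0.00439193] [0.30451654 0.95454288 1.0162884 ]
[ 0.45545002 -0.21943937  0.00206821] [ 0.03064112  0.50126464 -0.40667911]
9.725 [ 0.4554289  -0.21946631  0.00201613] [-0.12652965  0.08179899 -0.31835037] 55.22901845032974 39.99981343746185
12.025 [ 0.455384   -0.21945013  0.14986936] [-0.05630615  0.13164179 -1.74556321] [ 0.00655596  0.11281649 -0.04506676] 54.97187579167993 39.99925911426544
```

```bash
cat >> h.py <<'E'
from scipy.spatial.transform import Rotation as Ro
YAW=-82.1; O=np.array([.5576,.0416,0]); a_=np.radians(YAW)
E_=np.array([np.cos(a_),np.sin(a_),0]); N_=np.array([-np.sin(a_),np.cos(a_),0]); Z_=np.array([0,0,1.])
def pose(xe,z,th,y=-.6):
    "sprung-end mid of plate at holder (xe,z) mm, tilt th deg -> TCP pose"
    t=np.radians(th); R=Ro.from_rotvec(N_*t).as_matrix()@down(YAW)
    x=xe-45*np.cos(t); zz=z+45*np.sin(t)
    return O+(x*E_+y*N_+zz*Z_)/1000+.005*R[:,2], R
def go(xe,z,th,v=.03): p,R=pose(xe,z,th); bot.move_linear(p,R,v)
def F(n=6):
    f=[]
    for _ in range(n): bot.sleep(.02); f.append(bot.get_state()["force"])
    f=np.mean(f,0); return np.array([-f@E_,f@N_,f[2]])  # push on jaw(+), side, up
E
python3 - <<'E'
from h import *
p,R=pose(15,110,14)
bot.reach(p,R); go(15,80,14,.06); go(15,72,14); go(26,67,14); bot.sleep(.3)
s=bot.get_state(); print(s["t"],np.round((s["tcp_pos"]-pose(26,67,14)[0])*1000,2),F(10),F(10))
im=bot.snapshot("wrist"); cv2.imwrite("pics/w4.png",im[:,:,::-1])
im=bot.snapshot("scene"); cv2.imwrite("pics/s4.png",cv2.resize(im[150:300,180:380,::-1],None,fx=3,fy=3,interpolation=cv2.INTER_CUBIC))
E
```

```text
15.1083 [0.03 0.1  0.08] [-0.16641415 -0.35500241 -1.2604659 ] [-0.11188224  0.21331283 -1.40040017]
```

View pics/w4.png

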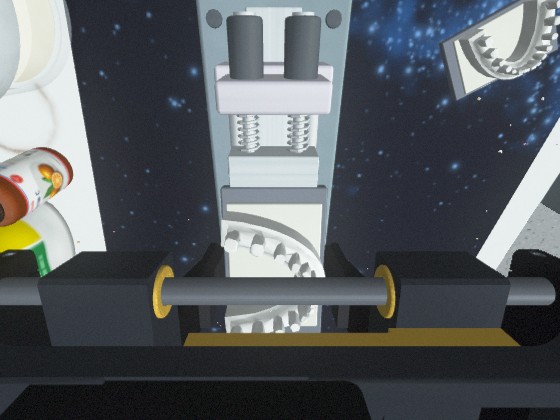

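The plate end (row 187) is right at the mouth of the sprung jaw, centred on column 274, with no contact force yet. Next comes the push under force watch.

```bash
python3 - <<'E'
from h import *
f0=F(10); xe=26
go(29,66,14); xe=29
while xe<47:
    f=F(5)-f0; print(xe,np.round(f,1))
    if f[0]>8.4 or abs(f[1])>6 or abs(f[2])>8: break
    xe+=1; go(xe,66,14)
s=bot.get_state(); print(s["t"],np.round((s["tcp_pos"]-pose(xe,66,14)[0])*1000,2),s["gripper_force"])
np.save("pics/st.npy",np.r_[f0,xe])
E
```

```text
29 [ 0.3 -0.1 -0.2]
30 [-0.2 -0.4 -0.8]
31 [ 0.2  0.1 -0.2]
32 [-0.1  0.  -0.6]
33 [ 0.1 -0.3 -0.7]
34 [ 1.1  0.1 -1.3]
35 [ 2.3 -0.2 -1.7]
36 [ 3.3 -0.3 -1.4]
37 [ 3.6 -0.3 -1.6]
38 [ 4.3 -0.9 -1.5]
39 [ 5.3 -0.6 -1.3]
40 [ 5.5 -0.3 -1.6]
41 [ 5.4 -0.7 -1.2]
42 [ 6.5 -0.4 -1. ]
43 [ 7.  -0.6 -1. ]
44 [ 7.4 -0.3 -0.6]
45 [ 7.7 -0.7 -0.4]
46 [ 8.  -0.6 -0.4]
21.9667 [-0.24  1.26  0.09] 39.99796450138092
```

```bash
python3 - <<'E'
from h import *
st=np.load("pics/st.npy"); f0=st[:3]; xe=47.; th=14
print(F(6)-f0)
ok=True
while th>0 and ok:
    th-=2; go(xe,66,th,.02)
    for k in range(3):
        f=F(5)-f0; print(th,xe,np.round(f,1))
        if abs(f[2])>5 or f[0]>11.: ok=False;break
        if f[0]<8.0: xe+=.7
        elif f[0]>9.2: xe-=.7
        else: break
        go(xe,66,th,.02)
s=bot.get_state(); print(s["t"],np.round((s["tcp_pos"]-pose(xe,66,th)[0])@np.c_[E_,N_,Z_]*1000,2))
np.save("pics/st.npy",np.r_[f0,xe,th])
im=bot.snapshot("wrist"); cv2.imwrite("pics/w5.png",im[:,:,::-1])
im=bot.snapshot("scene"); cv2.imwrite("pics/s5.png",cv2.resize(im[170:300,200:340,::-1],None,fx=4,fy=4,interpolation=cv2.INTER_CUBIC))
E
```

```text
[ 8.65386622 -1.03628777 -0.24984355]
12 47.0 [ 8.8 -0.6 -0.1]
10 47.0 [ 8.6 -1.4 -0.4]
8 47.0 [ 9.1 -1.   0.1]
6 47.0 [ 8.5 -1.9  0.1]
4 47.0 [ 9.  -1.6 -0.4]
2 47.0 [ 9.  -1.8 -0.5]
0 47.0 [ 8.9 -2.  -0.5]
24.4 [-1.2   0.35  0.15]
```

View pics/s5.png

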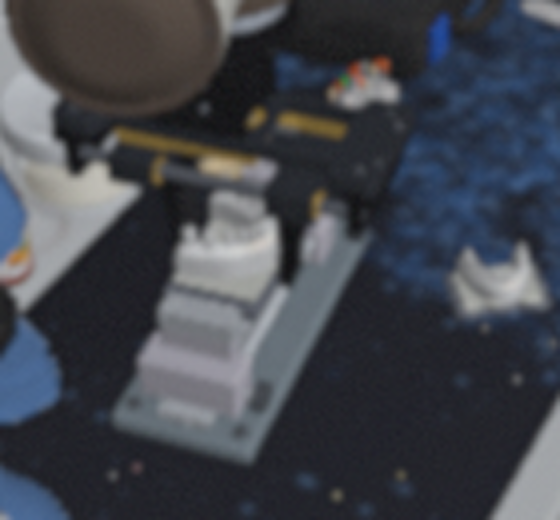

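Levelled without vertical load: the fixed end has gone down past its lip and isn't resting on it. Now easing back.

```bash
python3 - <<'E'
from h import *
st=np.load("pics/st.npy"); f0=st[:3]; xe=st[3]; z=66.
while xe>36:
    xe-=1 if xe>41.5 else .5; go(xe,z,0,.02); f=F(5)-f0; print(xe,round(z,1),np.round(f,1))
    if abs(f[2])>2.5: z+=.4*np.sign(f[2])
    if f[0]<.6 or abs(f[2])>7 or f[0]>11: break
s=bot.get_state(); print(s["t"],np.round((s["tcp_pos"]-O)@np.c_[E_,N_,Z_]*1000,2),s["moment"])
np.save("pics/st.npy",np.r_[f0,xe,z])
im=bot.snapshot("wrist"); cv2.imwrite("pics/w6.png",im[:,:,::-1])
im=bot.snapshot("scene"); cv2.imwrite("pics/s6.png",cv2.resize(im[170:300,200:340,::-1],None,fx=4,fy=4,interpolation=cv2.INTER_CUBIC))
E
```

```text
46.0 66.0 [ 8.7 -2.1 -0.3]
45.0 66.0 [ 8.  -2.1 -0.6]
44.0 66.0 [ 7.5 -2.5 -0.6]
43.0 66.0 [ 6.9 -1.8 -0.3]
42.0 66.0 [ 6.2 -1.8 -0.6]
41.0 66.0 [ 5.7 -2.  -0.6]
40.5 66.0 [ 5.9 -1.9 -0.8]
40.0 66.0 [ 5.6 -1.6 -0.9]
39.5 66.0 [ 5.5 -1.3 -0.4]
39.0 66.0 [ 5.2 -1.2 -0.7]
38.5 66.0 [ 4.5 -1.1 -0.7]
38.0 66.0 [ 4.2 -0.4 -0.6]
37.5 66.0 [ 3.3 -0.5 -0.7]
37.0 66.0 [ 1.7  0.8 -1.6]
36.5 66.0 [-2.2  1.6 -1.8]
29.5 [-7.97 -0.41 61.05] [-0.51626353 -0.65393771 -0.05317865]
```

View pics/s6.png

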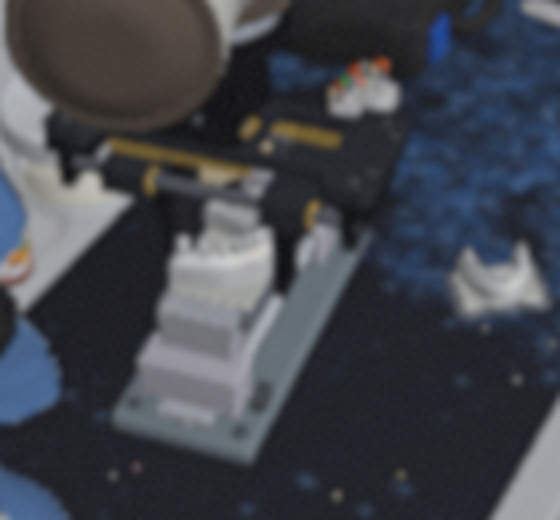

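The spring load has moved onto the fixed jaw, with the tool force crossing zero at about 36.8 mm. The plate's dark end is no longer visible above the jaw top. I'll relax to zero load, release, back off and check.

```bash
python3 - <<'E'
from h import *
f0=np.load("pics/st.npy")[:3]
go(36.75,65.8,0,.01); print(F(8)-f0)
bot.grip(0.64+.08,10) ; s=bot.get_state(); print(s["t"],s["gripper_width"],F(8))
bot.grip(.85); s=bot.get_state(); p=s["tcp_pos"]; print(F(5))
bot.move_linear([p[0],p[1],.14],None,.06); 
q=p-.075*E_; bot.reach([q[0],q[1],.2],down(YAW)); bot.sleep(.3); s=bot.get_state(); print(s["t"],s["force"])
im=bot.snapshot("wrist"); np.savez("pics/w7.npz",tcp_rot=s["tcp_rot"],tcp_pos=s["tcp_pos"])
cv2.imwrite("pics/w7.png",cv2.resize(im[0:240,180:380,::-1],None,fx=2.5,fy=2.5,interpolation=cv2.INTER_CUBIC))
im=bot.snapshot("scene"); cv2.imwrite("pics/s7.png",cv2.resize(im[170:300,200:340,::-1],None,fx=4,fy=4,interpolation=cv2.INTER_CUBIC))
a=cv2.imread("pics/w7.png");b=cv2.imread("pics/s7.png")[:,120:400]; cv2.imwrite("pics/c7.png",np.hstack([a[:520],b[:520]]))
E
```

```text
[-3.40639422  2.22750181 -0.50640679]
30.45 0.7189736125762676 [-0.08160923  0.32440085  0.0139223 ]
[-0.36378433 -0.0195919   0.3101774 ]
33.45 [-0.44055031 -0.20484412 -0.56179068]
```

View pics/c7.png

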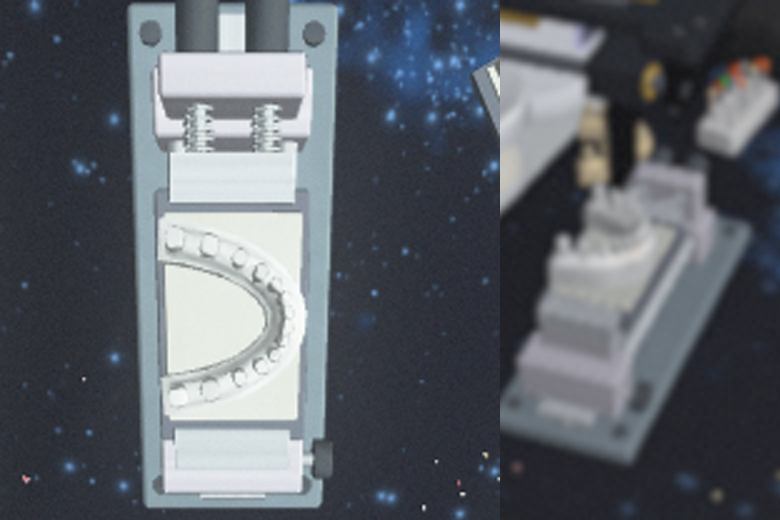

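The plate's ends are hidden under both jaw lips (rows 200 and 430 in the left panel). It is square and centred on the jaws, at column 231 against 232, and the gripper is clear.

```bash
python3 -c "
from station import bot
print(bot.close_job())"
```

```text
the job is handed in; nothing more can be done
None
```

The larger cast is clamped in both grooves of the holder, square and centred in the last pictures, and released with the gripper clear; the job was handed in after about 33.5 s, and the station returned no verdict.

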